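# Unlock the jig block and hold up its shackle

## Robot

A 7-joint arm with a two-finger parallel gripper is mounted at the origin on the work surface. World frame = base frame: x ahead of the robot, y to its left, z up, the work surface at z = 0. Lengths are in m, angles in rad, forces in N, time in s.
With the tool pointing down it reaches from about 0.4 to 0.85 m from the base axis. Payload 10.4 kg.
Tool frame: the origin (TCP) lies midway between the tips of the shut fingers; the grasp point (between the pads) lies 19 mm behind it; z points along the fingers, y is the direction in which the jaws open and shut (so a half turn about z gives the same grasp; the last joint's range is limited). The gripper opens to 85 mm and grips with 20 to 120 N. Pads are 22 mm wide; open, the fingers measure 114 mm over their backs; the gripper's body (76 mm by 85 mm) begins 54 mm behind the grasp point. The pads swing forward as they close: fully open they stand 13 mm farther back than shut.
Start: joints at [-1.308, 0.332, -0.065, 1.46, 0.022, 1.35, -0.088], TCP at [0.176, 0.6, 0.231] pointing down, gripper open.
Joint ranges: [-2.6, 2.6], [-0.5, 2.12], [-1.47, 1.34], [0.16, 2.42], [-1.27, 4.41], [0.06, 2.06], [-2.6, 2.6]. Speed limits (rad/s): [2.22, 2.22, 2.79, 2.79, 3.14, 3.14, 3.14].

## Interface

Orientations are given as a unit quaternion [x, y, z, w].
In Python, from rig import bot gives the robot as it stands.
- The arm moves only by the tool move_arm, never from a script. Its argument "deltas" is a list of rows, each an object with "grip": the closure in counts, from 0 (fully open) to 255 (shut); "xyz": the shift along the tool's x, y, z in cm, a list of three; "rotation": the turn, a rotation vector about the tool's x, y, z in degrees, a list of three. In form: [{"grip": grip, "xyz": [tx, ty, tz], "rotation": [ax, ay, az]}, ...]. A call has 1 to 10 rows; each row is the pose to reach, as a shift and turn from the pose commanded when the call began, along the tool's axes at that moment; what a row does not reach only later rows make up. A row lasts 1/12 s, in which the tool goes at most 41.7 mm and 7.16 degrees, less where a joint would pass 70% of its speed; a pose out of reach is approached as far as the arm can. A call with a gripper value outside its range is refused whole. The fingers move at their own pace and stop on an object; the grip force is fixed at half the most. Time passes only in rows, so rows that repeat a pose let the fingers close. It gives the time, the measured TCP pose, the force and the opening at its end, in the units of the state.
- bot.observe(): the state, without advancing time (a new reading comes with each control period).
- bot.read_camera(name): name is "scene" or "top" or "wrist"; returns a dict with "img" (480x640x3 uint8, blue, green, red), "z_map" (480x640 float32, m along the optical axis (not along the pixel's ray), 0 where there is no reading), "intrinsics" (3x3 intrinsics, pixels), "extrinsics" (4x4, takes a point from world to camera coordinates). Camera axes: x right, y down, z forward; pixel columns grow to the right and rows downward; lengths in m; the calibration is good to about 2 mm. A picture is of the moment at which its call begins.
- bot.job_done(): hands the job in, once; it reports no verdict.
The state is a dict: "clock": time; "qpos": joint angles; "dq": joint speeds; "tau": joint torques, N m; "ee_pos": TCP position; "tool_rot": TCP orientation; "ft_force": force on the tool from outside, world axes, zero at the start; "wrist_torque": the same for the moment, N m; "gripper_width": opening from 0.0 (shut) to 1.0 (fully open).
Only numpy, scipy, OpenCV 4.12 (cv2) and the standard library are available. Lean on these libraries where they do the work, as an engineer would, in place of code of your own. Each camera call takes 0.05 s, during which the arm holds its last target. There are 200 camera calls.

## Task

The jig block is locked to its slide rail by a steel shackle whose tongue is trapped under the slotted disc of the dial beside it. Turn the dial notch by notch until it clicks into the notch where the slot in its disc stands over the tongue, and leave it there; only then pull the shackle straight up out of the block and finish while still holding it in the gripper, upright and still, with its feet at least 10 cm higher than the top of the block. Leave the other things on the table where they are.

Things in the scene. Friction and masses are not known exactly. Their poses are not given: they have to be found in the camera images.
- jig: aluminium jig block straddling the slide rail, clamped there, immovable; 100 mm across the rail (x), 170 mm along it (y), flat top 45 mm above the table. Origin on the table under its centre, z up. The dial's axis stands at y = -45 mm, the shackle's centre at y = +40 mm; two 11 mm holes for its legs go through the 30 mm thick top
- dial (a joint): dial angle, rad, growing counterclockwise from above. 0 = open notch: the disc's slot points along the jig's +y, over the shackle's tongue. Spring notches at -0.52, 0, 0.52 and 1.05, stops at -0.60 and 1.12. Starts in or near a positive notch: turn it clockwise. Notch torque up to about 0.1 N m; let go near a notch it settles there. The tongue passes within about 0.1 of 0
- dial_grip (a point): grip point of the dial, on its upright axis, 83 mm above the table. The grip is a black upright bar 12 mm thick (x), 36 mm long (y, the way the slot points), from 60 to 96 mm above the table. Under it a steel disc 76 mm wide, 54 to 60 mm above the table, with one slot 19 mm wide open at the rim. The point turns with the dial
- dial_slot (a point): point in the middle of the disc's slot near the rim, 32 mm from the dial's axis, 60 mm above the table
- shackle: loose steel U, 0.11 to 0.22 kg: two upright 8 mm legs at y = -25 and +25 mm, bar across the top, z up. Origin between the legs at the block's top; legs reach 26 mm below it. Each has a collar 18 mm wide, 6 high, resting on the block. A tongue 10 mm wide, 6 high runs from the leg nearer the dial to y = -60 mm, under the disc with 2.5 mm play, so it lifts out only through the slot
- shackle_grip (a point): middle of the shackle's grip bar: 10 mm thick (x), 62 mm long (along y), 12 mm high (z), 58 mm above the shackle's origin, so 103 mm above the table when seated
- shackle_feet (a point): point midway between the lower ends of the two legs, 26 mm below the shackle's origin
- fuse_a: bystander: yellow ceramic fuse, 51 mm long (x), 14 mm thick; origin under its centre
- fuse_b: bystander: a second such fuse
- probe_tip: bystander: brass test probe tip, 62 mm long (x), 10 mm thick; origin under it
- holder_base: bystander: black nylon fuse holder base, 50 x 70 x 27 mm; origin under its centre
- mounting_foot: bystander: zinc die-cast mounting foot, 50 x 40 x 35 mm; origin under its centre
- screwdriver: bystander: screwdriver 150 mm long (x); lying on the table
- collar: bystander: dark steel ring 36 mm wide, 14 mm high; origin under its centre
Mind the look-alikes: they are no part of the job. There is more than one size of the shackle; the job needs the largest.

How it is judged:
On the way, in this order (a step that is already met when the one before it is completed fails the run):
1. the dial stands in its open notch while the shackle is still seated (value of joint dial between -0.1 and 0.1 rad and z of shackle in the frame of jig below 0.05 m), for 0.2 s.
2. the shackle is pulled out of the block (z of shackle_feet in the frame of jig above 0.055 m), for 0.1 s.
At the end, for the whole second after the job is handed in: the shackle is held in the fingers (over 2 N), touching nothing of the jig, its feet at least 90 mm above the top of the block, within 0.3 rad of upright, slower than 0.03 m/s, and the dial rests within 0.12 rad of its open notch (z of shackle_feet in the frame of jig above 0.135 m and angle between shackle's own z axis and vertical below 0.3 rad and contact force between shackle and the fingers above 2 N and contact force between shackle and jig below 0.2 N and linear speed of shackle below 0.03 m/s and value of joint dial between -0.12 and 0.12 rad); the arm keeps its last pose, push and grip.
It fails at once if a bystander was moved by more than 20 mm (distance of any of fuse_a, fuse_b, probe_tip, holder_base, mounting_foot, screwdriver, collar from where it was at the start of the episode above 0.02 m).
It also fails if it takes over 43 s, if anything falls off the work surface, if the arm or the gripper's body presses on something with over 40 N, if the wrist force passes 120 N, or if a joint passes its speed limit or range.

## Working session

There is one attempt and no reset: what is moved stays moved. The work goes in short steps, Python scripts to look and compute and a tool call to move; the robot and the scene stay as the last step left them, time stands still between calls to the robot, and variables do not carry over. Pictures are saved under pics/ and viewed, about 8 in all and at most 12, crops included, and the job is handed in when it is done.

Besides the shell and the picture viewer there is one more tool, called after "Emit:" by a JSON object that holds its "fn" and its "kwargs". move_arm: Moves the arm, as the interface text tells. Its arguments: {"type":"object","properties":{"deltas":{"type":"array"}},"required":["deltas"]}

```bash
mkdir -p pics; ls
python3 - <<'E'
from rig import bot
import cv2,numpy as np
s=bot.observe();print(s['clock'],s['ee_pos'],s['tool_rot'])
for n in('top','scene'):
    c=bot.read_camera(n);cv2.imwrite(f'pics/{n}1.png',c['img']);np.savez(f'{n}1.npz',**c);print(c['intrinsics'],c['extrinsics'])
E
```

```text
pics
0.0 [0.17611727 0.59928815 0.23051671] [ 1.42407601e-01  9.89807847e-01 -7.05044106e-04 -5.73221407e-05]
[[576.35755338   0.         326.48769357]
 [  0.         576.35755338 244.11257709]
 [  0.           0.           1.        ]] [[-0.09803921 -0.99516799 -0.00538359  0.04526181]
 [-0.97033324  0.09679114 -0.22155109  0.54267782]
 [ 0.22100164 -0.01649682 -0.9751339   0.82732287]
 [ 0.          0.          0.          1.        ]]
[[520.03848287   0.         318.64589292]
 [  0.         520.03848287 242.15908451]
 [  0.           0.           1.        ]] [[ 0.44777545  0.8940584   0.01251932 -0.23057542]
 [ 0.60773355 -0.2940442  -0.73769772 -0.26489322]
 [-0.65586361  0.33793134 -0.67501506  1.26368215]
 [ 0.          0.          0.          1.        ]]
```

View pics/top1.png

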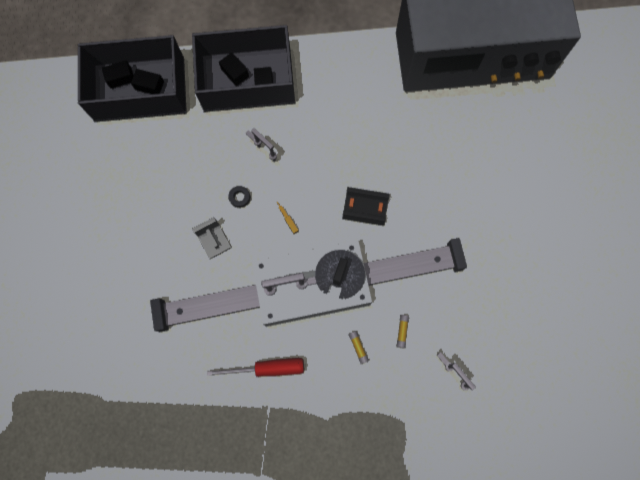

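View pics/scene1.png

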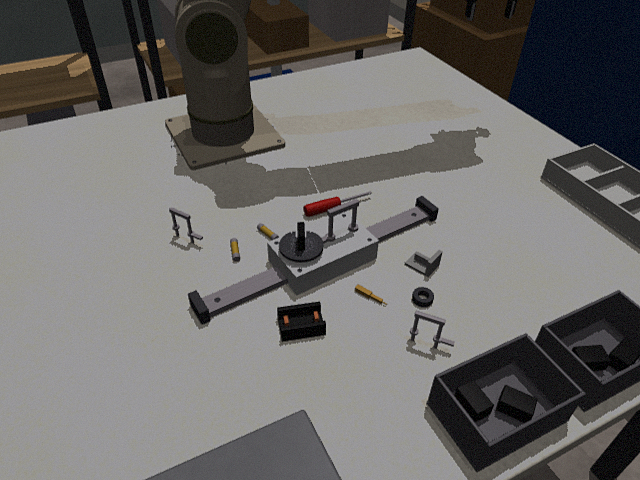

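The top view shows the disc at about (341,272) with its slot opening downward near (337,295). The shackle's bar runs from (265,283) to (305,277) on the left of the block. I'll measure these now.

```bash
cat > h.py <<'E'
import numpy as np,cv2
def cloud(c):
    K=c['intrinsics'];T=c['extrinsics'];z=c['z_map'];v,u=np.indices(z.shape)
    p=np.stack([(u-K[0,2])/K[0,0]*z,(v-K[1,2])/K[1,1]*z,z],-1)
    p=(p-T[:3,3])@T[:3,:3]; p[z==0]=np.nan
    return p
def proj(c,P):
    q=c['extrinsics'][:3,:3]@np.array(P).T+c['extrinsics'][:3,3:4];q=c['intrinsics']@q;return (q[:2]/q[2]).T
E
python3 - <<'E'
from h import *
for n,(r0,r1,c0,c1) in(('top',(225,335,240,390)),('scene',(190,300,260,390))):
    c=dict(np.load(n+'1.npz'));p=cloud(c)[r0:r1,c0:c1].reshape(-1,3)
    for nm,a,b in(('blocktop',.04,.049),('disc',.055,.064),('dialbar',.075,.1),('bartop',.1,.115)):
        m=p[(p[:,2]>a)&(p[:,2]<b)]
        if len(m)<4: print(n,nm,len(m));continue
        r=cv2.minAreaRect(m[:,:2].astype(np.float32)*1000)
        print(n,nm,len(m),np.median(m,0).round(4),r, np.percentile(m[:,2],95).round(4))
        if nm=='disc': print(cv2.minEnclosingCircle(m[:,:2].astype(np.float32)*1000))
c=np.load('top1.npz');cv2.imwrite('pics/crop1.png',cv2.resize(c['img'][230:330,250:390],None,fx=5,fy=5,interpolation=2))
E
```

```text
top blocktop 4685 [0.4769 0.0401 0.0449] ((491.78369140625, 20.91070556640625), (100.9440689086914, 170.43719482421875), 5.72659158706665) 0.0475
top disc 1562 [ 0.4975 -0.0272  0.0594] ((503.8031921386719, 9.299293518066406), (143.11415100097656, 75.60795593261719), 78.3333511352539) 0.0619
((490.19744873046875, 12.646568298339844), 74.91243743896484)
top dialbar 244 [ 0.4924 -0.0227  0.0948] ((482.6768493652344, 23.855815887451172), (33.003971099853516, 129.1654052734375), 15.662628173828125) 0.0981
top bartop 323 [0.4868 0.0606 0.1083] ((487.48968505859375, 60.67823028564453), (10.514887809753418, 62.02363967895508), 6.038895130157471) 0.1111
scene blocktop 2489 [0.5112 0.0344 0.0431] ((494.6432189941406, 17.34020233154297), (103.04379272460938, 172.4902801513672), 5.992724418640137) 0.0454
scene disc 965 [ 0.5044 -0.0316  0.0577] ((507.7698059082031, 6.30096435546875), (145.1418914794922, 75.30329895019531), 77.70867156982422) 0.0597
((496.7193603515625, 9.407081604003906), 75.37207794189453)
scene dialbar 295 [ 0.4962 -0.022   0.0921] ((489.4140625, 20.78803253173828), (34.4522705078125, 127.98802185058594), 12.606222152709961) 0.0984
scene bartop 219 [0.4929 0.0551 0.106 ] ((491.3266296386719, 57.09837341308594), (14.007640838623047, 61.4455680847168), 7.861517906188965) 0.1082
```

View pics/crop1.png

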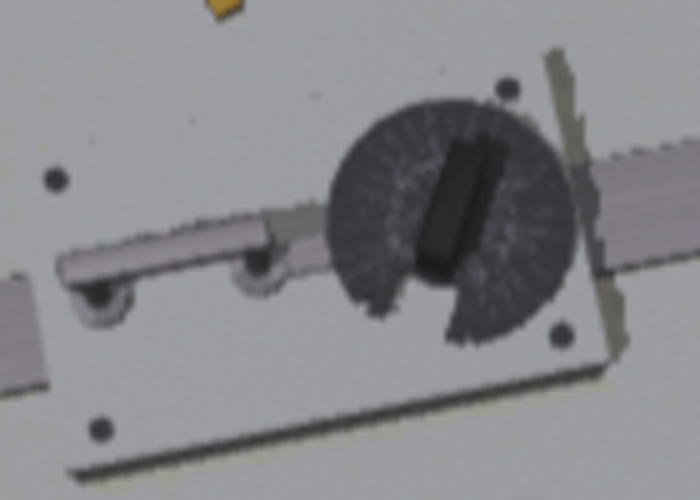

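The crop shows the disc slot at crop (412,300) and the bar tilted the same way. That puts the slot about 60° counterclockwise of the tongue direction, so the dial is in the 1.05 notch. The largest shackle sits seated on the jig, with jig yaw about 6°. Next I'll move above the dial.

```bash
cat >> h.py <<'E'
from scipy.spatial.transform import Rotation as R
def delta(s,pos,jaw):   # jaw: world angle (deg) of tool y, tool pointing down
    a=np.deg2rad(jaw);y=np.array([np.cos(a),np.sin(a),0]);z=np.array([0,0,-1.]);x=np.cross(y,z)
    A=R.from_quat(s['tool_rot']);B=R.from_matrix(np.stack([x,y,z],1))
    print('xyz cm',(A.inv().apply(np.array(pos)-s['ee_pos'])*100).round(2),'rot',np.rad2deg((A.inv()*B).as_rotvec()).round(2))
E
python3 - <<'E'
from h import *
from rig import bot
c=dict(np.load('top1.npz'));p=cloud(c)
for n in('top','scene'):
    c=dict(np.load(n+'1.npz'));p=cloud(c).reshape(-1,3)
    m=p[(p[:,2]>.07)&(p[:,2]<.1)&(np.hypot(p[:,0]-.497,p[:,1]+.025)<.024)]
    print(cv2.minAreaRect(m[:,:2].astype(np.float32)*1000))
delta(bot.observe(),[.498,-.026,.20],66)
E
```

```text
((495.9137878417969, -23.93451690673828), (11.625974655151367, 35.929115295410156), 65.83939361572266)
((499.4420471191406, -27.27867889404297), (11.698540687561035, 39.124267578125), 65.0776138305664)
xyz cm [-48.51 -50.92   3.13] rot [-0.07  0.01  7.63]
```

Emit:
{"fn": "move_arm", "kwargs": {"deltas": [{"grip":0,"xyz":[-24,-25,1],"rotation":[0,0,4]},{"grip":0,"xyz":[-24,-25,1],"rotation":[0,0,4]},{"grip":0,"xyz":[-24,-25,1],"rotation":[0,0,4]},{"grip":0,"xyz":[-24,-25,1],"rotation":[0,0,4]},{"grip":0,"xyz":[-24,-25,1],"rotation":[0,0,4]},{"grip":0,"xyz":[-24,-25,1],"rotation":[0,0,4]},{"grip":0,"xyz":[-24,-25,1],"rotation":[0,0,4]},{"grip":0,"xyz":[-24,-25,1],"rotation":[0,0,4]},{"grip":0,"xyz":[-24,-25,1],"rotation":[0,0,4]},{"grip":0,"xyz":[-24,-25,1],"rotation":[0,0,4]}]}}

```text
clock: 0.93
ee_pos: [0.3379, 0.2885, 0.2213]
tool_rot: [0.18, 0.984, -0.0, 0.0]
ft_force: [-0.2, 0.5, -0.9]
gripper_width: 0.999
```

Emit:
{"fn": "move_arm", "kwargs": {"deltas": [{"grip":80,"xyz":[-24.5,-25.9,2.1],"rotation":[0,0,3.6]},{"grip":80,"xyz":[-24.5,-25.9,2.1],"rotation":[0,0,3.6]},{"grip":80,"xyz":[-24.5,-25.9,2.1],"rotation":[0,0,3.6]},{"grip":80,"xyz":[-24.5,-25.9,2.1],"rotation":[0,0,3.6]},{"grip":80,"xyz":[-24.5,-25.9,2.1],"rotation":[0,0,3.6]},{"grip":80,"xyz":[-24.5,-25.9,2.1],"rotation":[0,0,3.6]},{"grip":80,"xyz":[-24.5,-25.9,2.1],"rotation":[0,0,3.6]},{"grip":80,"xyz":[-24.5,-25.9,2.1],"rotation":[0,0,3.6]},{"grip":80,"xyz":[-24.5,-25.9,2.1],"rotation":[0,0,3.6]},{"grip":80,"xyz":[-24.5,-25.9,2.1],"rotation":[0,0,3.6]}]}}

```text
clock: 1.77
ee_pos: [0.4765, -0.0403, 0.2001]
tool_rot: [0.211, 0.978, -0.001, 0.0]
ft_force: [-0.0, 0.2, 0.2]
gripper_width: 0.687
```

```bash
cat > w.py <<'E'
from h import *
from rig import bot
import sys
n=sys.argv[1]
c=bot.read_camera('wrist');np.savez(n+'.npz',**c);cv2.imwrite(f'pics/{n}.png',c['img'])
s=bot.observe();print(s['clock'],s['ee_pos'],s['tool_rot'],s['gripper_width'],s['ft_force'])
p=cloud(c).reshape(-1,3)
q=p[(p[:,2]>.07)&(p[:,2]<.1)&(np.hypot(p[:,0]-.497,p[:,1]+.025)<.024)]
if len(q)>5:print('dial',len(q),cv2.minAreaRect(q[:,:2].astype(np.float32)*1000),q[:,2].max())
q=p[(p[:,2]>.1)&(p[:,2]<.115)&(np.hypot(p[:,0]-.49,p[:,1]-.058)<.04)]
if len(q)>5:print('bar',len(q),cv2.minAreaRect(q[:,:2].astype(np.float32)*1000))
E
python3 w.py w1; python3 -c "
from h import *
from rig import bot
delta(bot.observe(),[.498,-.026,.068],66)"
```

```text
1.8167 [ 0.47590851 -0.03752334  0.19999135] [ 2.09435423e-01  9.77822331e-01 -5.20363862e-04 -1.45769538e-04] 0.6856593002370428 [-0.52562467  1.30729312  0.1685804 ]
dial 1161 ((496.7712707519531, -24.90011215209961), (12.133194923400879, 36.2579231262207), 65.72012329101562) 0.09704088608490158
bar 2051 ((488.1341552734375, 59.378997802734375), (10.869263648986816, 61.75628662109375), 6.017049312591553)
xyz cm [-1.54  1.97 13.2 ] rot [-0.06 -0.   -0.18]
```

View pics/w1.png

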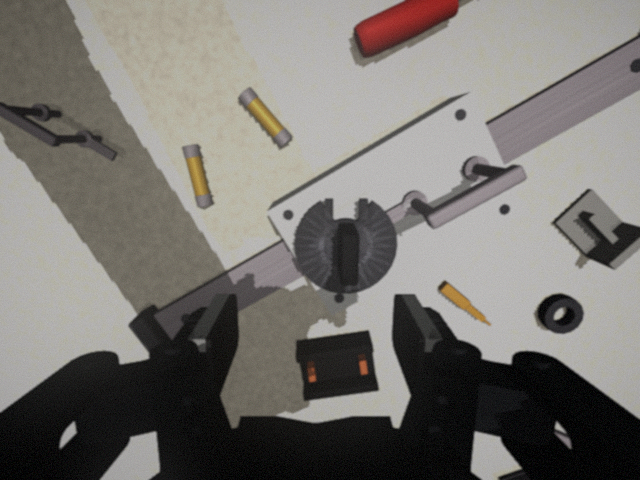

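The wrist view has the dial between the fingers' line at about (345,250), and the slot at (348,205) points at neither the tongue nor the shackle yet. All three views agree within about 2 mm. I'll descend on the dial.

Emit:
{"fn": "move_arm", "kwargs": {"deltas": [{"grip":80,"xyz":[-1.4,2.0,3],"rotation":[0,0,0]},{"grip":80,"xyz":[-1.4,2.0,6],"rotation":[0,0,0]},{"grip":80,"xyz":[-1.4,2.0,8],"rotation":[0,0,0]},{"grip":80,"xyz":[-1.4,2.0,8],"rotation":[0,0,0]}]}}

```text
clock: 2.15
ee_pos: [0.4937, -0.0212, 0.1164]
tool_rot: [0.206, 0.978, -0.001, -0.003]
ft_force: [-0.6, -0.4, -0.6]
gripper_width: 0.689
```

```bash
python3 w.py w2; python3 -c "
from h import *
from rig import bot
delta(bot.observe(),[.4968,-.0249,.068],65.8)"
```

```text
2.2 [ 0.49488141 -0.02172409  0.11870865] [ 2.06631470e-01  9.78416388e-01 -8.12243339e-04 -2.03664742e-03] 0.6854083961303764 [0.04497439 0.31520634 0.90673613]
dial 2315 ((496.5377197265625, -24.62688446044922), (12.008047103881836, 36.148109436035156), 65.63317108154297) 0.09671566540235221
bar 4925 ((487.8032531738281, 59.629859924316406), (10.720746040344238, 62.147666931152344), 6.401628494262695)
xyz cm [-0.32 -0.2   5.07] rot [-0.14 -0.21  0.35]
```

Emit:
{"fn": "move_arm", "kwargs": {"deltas": [{"grip":80,"xyz":[-0.3,-0.2,2],"rotation":[0,0,0]},{"grip":80,"xyz":[-0.3,-0.2,4],"rotation":[0,0,0]},{"grip":80,"xyz":[-0.3,-0.2,5],"rotation":[0,0,0]},{"grip":80,"xyz":[-0.3,-0.2,5],"rotation":[0,0,0]},{"grip":80,"xyz":[-0.3,-0.2,5],"rotation":[0,0,0]}]}}

```text
clock: 2.62
ee_pos: [0.4987, -0.0259, 0.0713]
tool_rot: [0.207, 0.978, 0.0, 0.0]
ft_force: [0.0, 0.0, 0.6]
gripper_width: 0.685
```

```bash
python3 w.py w3; python3 -c "
from h import *
from rig import bot
delta(bot.observe(),[.4965,-.0246,.067],65.8)"
```

```text
2.6667 [ 0.4991044  -0.02597891  0.07165011] [2.07505761e-01 9.78233483e-01 4.13072684e-04 6.64783421e-04] 0.685299856331238 [ 0.09575963 -0.4826698   0.01640983]
dial 4176 ((496.76812744140625, -24.65057945251465), (12.046252250671387, 36.57444763183594), 65.9078140258789) 0.09703337990291373
bar 8002 ((488.422607421875, 55.28050994873047), (11.188096046447754, 53.45642852783203), 6.184534072875977)
xyz cm [0.29 0.02 0.46] rot [0.06 0.06 0.25]
```

Emit:
{"fn": "move_arm", "kwargs": {"deltas": [{"grip":80,"xyz":[0.3,0,0.3],"rotation":[0,0,0]},{"grip":80,"xyz":[0.3,0,0.3],"rotation":[0,0,0]},{"grip":255,"xyz":[0.3,0,0.3],"rotation":[0,0,0]},{"grip":255,"xyz":[0.3,0,0.3],"rotation":[0,0,0]},{"grip":255,"xyz":[0.3,0,0.3],"rotation":[0,0,0]},{"grip":255,"xyz":[0.3,0,0.3],"rotation":[0,0,0]},{"grip":255,"xyz":[0.3,0,0.3],"rotation":[0,0,0]},{"grip":255,"xyz":[0.3,0,0.3],"rotation":[0,0,0]},{"grip":255,"xyz":[0.3,0,0.3],"rotation":[0,0,0]}]}}

```text
clock: 3.42
ee_pos: [0.4959, -0.0248, 0.0676]
tool_rot: [0.208, 0.978, 0.0, 0.0]
ft_force: [-0.4, 2.8, 4.8]
gripper_width: 0.131
```

Gripped: the opening is about 11 mm on the 12 mm bar. I'll turn clockwise by one notch.

Emit:
{"fn": "move_arm", "kwargs": {"deltas": [{"grip":255,"xyz":[0.3,0,0.3],"rotation":[0,0,0]},{"grip":255,"xyz":[0,0,0],"rotation":[0,0,5]},{"grip":255,"xyz":[0,0,0],"rotation":[0,0,10]},{"grip":255,"xyz":[0,0,0],"rotation":[0,0,15]},{"grip":255,"xyz":[0,0,0],"rotation":[0,0,20]},{"grip":255,"xyz":[0,0,0],"rotation":[0,0,25]},{"grip":255,"xyz":[0,0,0],"rotation":[0,0,30]},{"grip":255,"xyz":[0,0,0],"rotation":[0,0,30]},{"grip":255,"xyz":[0,0,0],"rotation":[0,0,30]}]}}

```text
clock: 4.17
ee_pos: [0.4963, -0.0243, 0.0676]
tool_rot: [0.452, 0.892, 0.001, 0.0]
ft_force: [1.3, 5.8, 3.2]
gripper_width: 0.131
```

```bash
python3 -c "
from h import *
from rig import bot
s=bot.observe();print(s['ft_force'],s['wrist_torque'],s['ee_pos']);delta(s,[.4965,-.0246,.067],6)"
```

```text
[1.32631084 5.82092624 3.16942672] [ 1.09566442 -0.30079545 -0.03041176] [ 0.49625733 -0.02432123  0.06764058]
xyz cm [-0.04  0.    0.06] rot [ 8.000e-02 -2.000e-02  3.022e+01]
```

My first row in that call carried a stray 3 mm shift, which the next row undid. Forces stayed small. Now the second notch.

Emit:
{"fn": "move_arm", "kwargs": {"deltas": [{"grip":255,"xyz":[0,0,0],"rotation":[0,0,5]},{"grip":255,"xyz":[0,0,0],"rotation":[0,0,10]},{"grip":255,"xyz":[0,0,0],"rotation":[0,0,15]},{"grip":255,"xyz":[0,0,0],"rotation":[0,0,20]},{"grip":255,"xyz":[0,0,0],"rotation":[0,0,25]},{"grip":255,"xyz":[0,0,0],"rotation":[0,0,30]},{"grip":255,"xyz":[0,0,0],"rotation":[0,0,30]},{"grip":255,"xyz":[0,0,0],"rotation":[0,0,30]},{"grip":255,"xyz":[0,0,0],"rotation":[0,0,30]}]}}

```text
clock: 4.92
ee_pos: [0.4969, -0.024, 0.0677]
tool_rot: [0.667, 0.745, 0.001, 0.001]
ft_force: [5.0, 6.8, 0.1]
gripper_width: 0.128
```

Emit:
{"fn": "move_arm", "kwargs": {"deltas": [{"grip":80,"xyz":[0,0,0],"rotation":[0,0,0]},{"grip":80,"xyz":[0,0,0],"rotation":[0,0,0]},{"grip":80,"xyz":[0,0,0],"rotation":[0,0,0]},{"grip":80,"xyz":[0,0,0],"rotation":[0,0,0]},{"grip":80,"xyz":[0,0,0],"rotation":[0,0,0]},{"grip":80,"xyz":[0,0,-3],"rotation":[0,0,0]},{"grip":80,"xyz":[0,0,-6],"rotation":[0,0,0]},{"grip":80,"xyz":[0,0,-10],"rotation":[0,0,0]},{"grip":80,"xyz":[0,0,-10],"rotation":[0,0,0]},{"grip":80,"xyz":[0,0,-10],"rotation":[0,0,0]}]}}

```text
clock: 5.75
ee_pos: [0.4968, -0.0251, 0.1691]
tool_rot: [0.669, 0.743, 0.002, 0.001]
ft_force: [-0.2, -0.5, -0.8]
gripper_width: 0.693
```

```bash
python3 w.py w4;python3 -c "
from h import *
from rig import bot
delta(bot.observe(),[.4882,.0595,.15],6.1)"
```

```text
5.8 [ 0.49575319 -0.02507101  0.16763421] [6.68793552e-01 7.43447798e-01 7.44471251e-04 5.18880596e-05] 0.6897153369519572 [-0.21512047 -0.12204513  0.05001301]
dial 1384 ((496.8055419921875, -24.442739486694336), (12.014811515808105, 36.13726806640625), 5.9920806884765625) 0.0971615643089486
bar 2771 ((488.1343078613281, 59.96683120727539), (9.87194538116455, 61.96936798095703), 5.674198150634766)
xyz cm [8.49 0.14 1.77] rot [ 0.07 -0.05 -0.05]
```

View pics/w4.png

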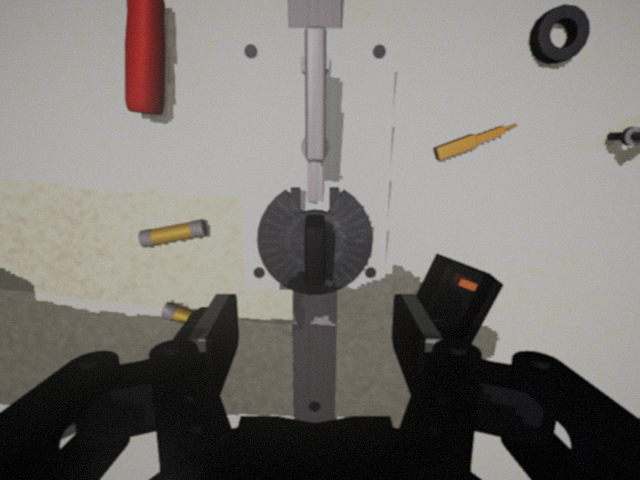

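The slot at (314,200) now stands over the tongue. The dial bar is at 6.0° against a jig yaw of about 6°, so the dial is in its open notch. Next is the shackle bar.

Emit:
{"fn": "move_arm", "kwargs": {"deltas": [{"grip":80,"xyz":[4,0.1,0],"rotation":[0,0,0]},{"grip":80,"xyz":[8.5,0.1,0],"rotation":[0,0,0]},{"grip":80,"xyz":[8.5,0.1,2],"rotation":[0,0,0]},{"grip":80,"xyz":[8.5,0.1,4],"rotation":[0,0,0]},{"grip":80,"xyz":[8.5,0.1,4.5],"rotation":[0,0,0]},{"grip":80,"xyz":[8.5,0.1,4.5],"rotation":[0,0,0]},{"grip":80,"xyz":[8.5,0.1,4.5],"rotation":[0,0,0]}]}}

```text
clock: 6.38
ee_pos: [0.4874, 0.0586, 0.1221]
tool_rot: [0.669, 0.743, -0.001, -0.0]
ft_force: [0.7, 0.4, 0.2]
gripper_width: 0.683
```

```bash
python3 w.py w5;python3 -c "
from h import *
from rig import bot
delta(bot.observe(),[.4882,.0597,.084],6)"
```

```text
6.4333 [0.48793733 0.05873033 0.12273711] [ 6.69464411e-01  7.42844114e-01 -4.96526624e-05  1.46175578e-04] 0.6850277172871096 [0.00604261 0.84195178 0.864338  ]
dial 911 ((495.2747497558594, -10.000520706176758), (12.020072937011719, 9.158890724182129), 5.398123264312744) 0.09635073249705026
bar 3218 ((487.94158935546875, 60.18682861328125), (9.976239204406738, 61.9655647277832), 6.278613567352295)
xyz cm [0.09 0.04 3.87] rot [ 0.01  0.02 -0.05]
```

Emit:
{"fn": "move_arm", "kwargs": {"deltas": [{"grip":80,"xyz":[0.1,0,2],"rotation":[0,0,0]},{"grip":80,"xyz":[0.1,0,3.8],"rotation":[0,0,0]},{"grip":80,"xyz":[0.1,0,3.8],"rotation":[0,0,0]},{"grip":80,"xyz":[0.1,0,3.8],"rotation":[0,0,0]},{"grip":255,"xyz":[0.1,0,3.8],"rotation":[0,0,0]},{"grip":255,"xyz":[0.1,0,3.8],"rotation":[0,0,0]},{"grip":255,"xyz":[0.1,0,3.8],"rotation":[0,0,0]},{"grip":255,"xyz":[0.1,0,3.8],"rotation":[0,0,0]},{"grip":255,"xyz":[0.1,0,3.8],"rotation":[0,0,0]},{"grip":255,"xyz":[0.1,0,3.8],"rotation":[0,0,0]}]}}

```text
clock: 7.27
ee_pos: [0.4882, 0.0606, 0.0851]
tool_rot: [0.669, 0.743, 0.001, 0.0]
ft_force: [-0.1, 0.2, 7.9]
gripper_width: 0.103
```

Emit:
{"fn": "move_arm", "kwargs": {"deltas": [{"grip":255,"xyz":[0,0,-0.5],"rotation":[0,0,0]},{"grip":255,"xyz":[0,0,-1],"rotation":[0,0,0]},{"grip":255,"xyz":[0,0,-1.5],"rotation":[0,0,0]},{"grip":255,"xyz":[0,0,-1.5],"rotation":[0,0,0]}]}}

```text
clock: 7.6
ee_pos: [0.488, 0.0605, 0.1003]
tool_rot: [0.669, 0.743, 0.001, 0.0]
ft_force: [-0.0, -0.4, -2.0]
gripper_width: 0.1
```

Lifting freely, with only about 2 N of weight on the wrist. I'll continue up.

Emit:
{"fn": "move_arm", "kwargs": {"deltas": [{"grip":255,"xyz":[0,0,-1],"rotation":[0,0,0]},{"grip":255,"xyz":[0,0,-2.5],"rotation":[0,0,0]},{"grip":255,"xyz":[0,0,-4.5],"rotation":[0,0,0]},{"grip":255,"xyz":[0,0,-6.5],"rotation":[0,0,0]},{"grip":255,"xyz":[0,0,-8.5],"rotation":[0,0,0]},{"grip":255,"xyz":[0,0,-10.5],"rotation":[0,0,0]},{"grip":255,"xyz":[0,0,-12.5],"rotation":[0,0,0]},{"grip":255,"xyz":[0,0,-14],"rotation":[0,0,0]},{"grip":255,"xyz":[0,0,-14.5],"rotation":[0,0,0]},{"grip":255,"xyz":[0,0,-14.5],"rotation":[0,0,0]}]}}

```text
clock: 8.43
ee_pos: [0.4881, 0.0605, 0.2455]
tool_rot: [0.669, 0.743, 0.001, 0.0]
ft_force: [0.2, 0.1, -2.4]
gripper_width: 0.104
```

Emit:
{"fn": "move_arm", "kwargs": {"deltas": [{"grip":255,"xyz":[0,0,0],"rotation":[0,0,0]},{"grip":255,"xyz":[0,0,0],"rotation":[0,0,0]},{"grip":255,"xyz":[0,0,0],"rotation":[0,0,0]},{"grip":255,"xyz":[0,0,0],"rotation":[0,0,0]},{"grip":255,"xyz":[0,0,0],"rotation":[0,0,0]},{"grip":255,"xyz":[0,0,0],"rotation":[0,0,0]}]}}

```text
clock: 8.93
ee_pos: [0.4874, 0.0604, 0.244]
tool_rot: [0.669, 0.743, -0.0, -0.0]
ft_force: [-0.5, 0.0, -2.0]
gripper_width: 0.102
```

```bash
python3 w.py w6
python3 - <<'E'
from h import *
from rig import bot
c=bot.read_camera('scene');cv2.imwrite('pics/s2.png',cv2.resize(c['img'][100:320,200:460],None,fx=3,fy=2.7))
p=cloud(c).reshape(-1,3)
q=p[(p[:,2]>.06)&(p[:,2]<.1)&(np.hypot(p[:,0]-.497,p[:,1]+.025)<.024)]
print('dial',len(q),cv2.minAreaRect(q[:,:2].astype(np.float32)*1000))
q=p[(p[:,2]>.1)&(np.hypot(p[:,0]-.49,p[:,1]-.058)<.05)];print('lowest above',np.percentile(q[:,2],[0,1,3]))
E
```

```text
8.9833 [0.48748097 0.0604175  0.24409012] [ 6.68978831e-01  7.43281437e-01 -1.60786860e-04 -5.23213402e-05] 0.10007431558973956 [-0.71984555 -0.15612437 -2.00171908]
dial 406 ((501.935791015625, -26.947431564331055), (19.376083374023438, 37.02580261230469), 1.5091071128845215)
lowest above [0.17584644 0.18956707 0.20712742]
```

View pics/s2.png

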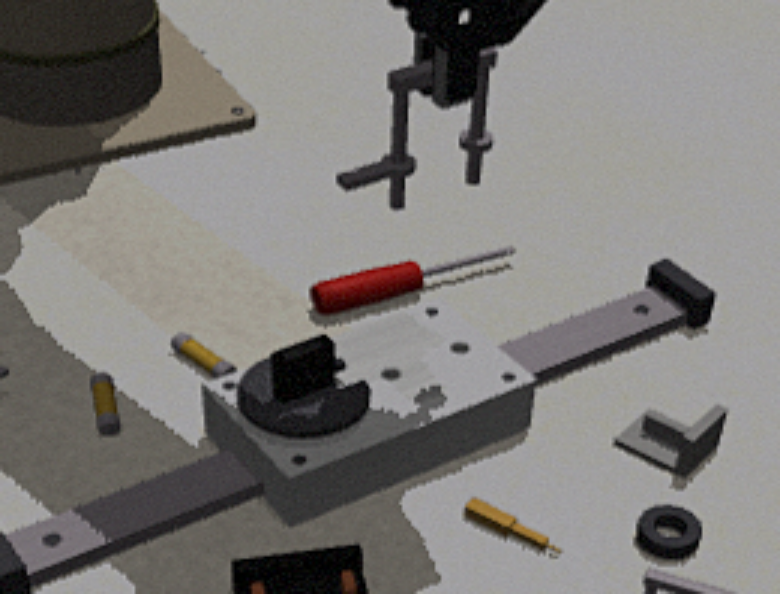

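The shackle hangs upright in the fingers with its feet at crop (397,205) and (473,180), well clear of the block. The disc slot still points toward the holes. The 1.5° dial reading here took in disc points, so I'll re-measure with the earlier height band before handing in.

Run:
```python
from h import *
from rig import bot
ok=False
for n in('scene','top'):
    p=cloud(bot.read_camera(n)).reshape(-1,3)
    q=p[(p[:,2]>.075)&(p[:,2]<.1)&(np.hypot(p[:,0]-.497,p[:,1]+.025)<.024)]
    if len(q)>20:
        r=cv2.minAreaRect(q[:,:2].astype(np.float32)*1000);print(n,len(q),r); ok|=3<r[2]<9
s=bot.observe();print(s['ft_force'],s['gripper_width'],abs(s['dq']).max())
if ok: print(bot.job_done())
```

```text
scene 270 ((500.1787109375, -27.69407081604004), (14.239940643310547, 37.74887466430664), 6.512631416320801)
top 153 ((496.6716613769531, -30.1851863861084), (12.382391929626465, 22.885562896728516), 7.919656753540039)
[-0.43360097  0.43252945 -1.85366272] 0.10299246465157726 0.0015525680979640668
the job is handed in; nothing more can be done
None
```

I turned the dial clockwise from about 1.05 rad in two 30° steps to its open notch and let go of it. Then I gripped the largest shackle by its bar and pulled it straight up. The job was handed in at about 9 s with the shackle still held upright and nearly still (joint speeds under 0.002 rad/s).

**Dial:** after I let go, the wrist camera put the bar at 6.0° against a jig yaw of about 6°. At the end the scene camera read 6.5°. The top camera read 7.9° on a bar it saw only in part (23 of 36 mm), about 0.03 rad off and within the limit. One scene reading of 1.5° took in disc points, so I measured again.

**Shackle:** the lowest point seen was at z ≈ 0.176 m, about 131 mm above the block top. The arm's travel of about 159 mm agrees. The wrist carries only about 2 N, which is the shackle's own weight, and the gripper opening matches the 10 mm bar.

**Bystanders:** the move paths stayed clear of them and the last scene picture showed nothing out of place, but I did not measure them again.

**Camera and move notes:** the scene and top cameras differed by about 4 mm, so I used the wrist camera's positions. One row while I was gripping the dial carried a stray 3 mm shift. The next row undid it, and the force read about 7 N after that call.

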